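# Hold a turned sleeve down in the V-blocks for gauging

## Task

Take the long collared steel sleeve off its peg on the peg stand: lift it up over the peg's upturned tip and draw it off. Seat its barrel in the two V-blocks of the inspection stand, bridging both blocks with the collar hanging free outside them (either way round), and press it firmly down into the V, with about 20 N, so that it bears on both sides of the V in both blocks; do not drop it or bang it into the blocks. Finish while the gripper is still holding the sleeve pressed down like this, ready for gauging, and leave the short spacer ring on its peg and the other things on the bench where they are.

Things in the scene. Friction and masses are not known exactly. Their poses are not given: they have to be found in the camera images.
- sleeve: Workpiece: bright turned steel tube, 0.57 kg (give or take a fifth), lying level. Barrel 40 mm outside diameter, 120 mm long; collar 52 mm diameter, 8 mm thick at its -x end; through bore 30 mm. Hangs by its bore on one of the two pegs, collar towards the peg tip. Origin on its axis at mid length of the 120 mm barrel; x along the sleeve, away from the collar.
- sleeve_collar_end (a point): Point on the sleeve's axis where the barrel meets the collar (x = -60 mm of the sleeve).
- sleeve_plain_end (a point): Point on the sleeve's axis at its plain end (x = +60 mm of the sleeve).
- rack: Peg stand, fixed: grey painted base 200 x 220 mm, low rim; at the back a cross bar on two uprights, 220 mm wide, top 188 mm high, front face 80 mm in +x from the origin. Two round steel pegs, 10 mm diameter, 110 mm apart, stick out of the bar level towards the stand's -x, axis 170 mm high; their upturned tips end at x = -97 mm. Origin at the centre of the underside (base x = -90 to +110), z up.
- peg_left (a point): Where the left peg (+y of the stand) begins to turn up, on the peg's axis. The tip's top is 7 mm above the top of the straight peg. A hanging sleeve's axis is 10 mm below the peg's; its bore can rise 20 mm before it meets the peg from below, so 8 to 18 mm of lift clears the tip.
- peg_right (a point): The same point of the right peg (-y of the stand); same shape as the left peg.
- vstand: V-block stand, fixed: ground steel base 170 x 100 x 14 mm carrying a matched pair of rigid steel V-blocks, each 64 mm wide and 20 mm thick along the V, tops 60 mm above the bench, centred at x = -40 and +40 mm: a 60 mm free gap between them for the fingers, 100 mm over both. The V runs along the stand's x axis at y = 0. Origin at the centre of the base's underside, z up.
- vee_left: The two V faces on the stand's +y side, one on each block, as one rigid piece; origin and axes as the V-block stand.
- vee_right: The two V faces on the stand's -y side, one on each block, as one rigid piece; origin and axes as the V-block stand.
- spacer: Bystander: plain short steel spacer ring, 44 mm outside diameter, 45 mm long, bore 30 mm, hanging on the other peg; origin at its centre, x along its axis.
- indicator: Bystander: dial indicator on a magnetic base, 180 mm tall, its dial reaching 126 mm from the post towards its -y; origin under the 50 x 60 mm base.
- micrometer: Bystander: outside micrometer lying flat, about 135 x 50 mm, 16 mm high; origin at bench level near the anvil's end of the spindle line, x along the spindle towards the thimble.
- tray: Bystander: empty white plastic tray 150 x 100 x 30 mm; origin at the centre of its underside.
- v_seat (a point): Mid point between the two blocks, on the axis of a 40 mm barrel fully seated in the V: 66 mm above the bench; axes as the V-block stand. The 90-degree V is 44 mm wide at the top, its bottom line 38 mm above the bench.
Things that resemble listed ones, but are neither listed nor needed, are in the scene too. What is shaped like the sleeve but green or pink is not meant. Several things have the shape of the vstand; the one meant has the colours described above.

How it is judged:
By the outcome, as a careful person would: the job done as asked, in the order asked, and still so for the second after the job is handed in, while the arm keeps its last pose, push and grip.
It also fails if it takes over 58 s, if anything falls off the work surface, if the arm or the gripper's body presses on something with over 40 N, if the wrist force passes 120 N, or if a joint passes its speed limit or range.

## Robot

A 7-joint arm with a two-finger parallel gripper is mounted at the origin on the work surface. World frame = base frame: x ahead of the robot, y to its left, z up, the work surface at z = 0. Lengths are in m, angles in rad, forces in N, time in s.
With the tool pointing down it reaches from about 0.4 to 0.925 m from the base axis. Payload 4.1 kg.
Tool frame: the origin (TCP) lies at the very end of the fingers, on their centre line; the grasp point (between the pads) lies ctrl.pinch_z behind it (ctrl.pinch_z is the distance from the TCP to the grasp point, in m); z points along the fingers, y is the line along which they close (so a half turn about z gives the same grasp; the last joint's range is limited). The gripper opens to 85 mm and grips with 20 to 120 N. Pads are 22 mm wide; open, the fingers measure 114 mm over their backs; the gripper's body (76 mm by 85 mm) begins 54 mm behind the grasp point. The pads swing forward as they close: fully open they stand 13 mm farther back than shut.
Start: joints at [-0.099, 0.398, 0.045, 1.537, -0.019, 1.207, -0.051], TCP at [0.65, 0, 0.207] pointing down, gripper open.
Joint ranges: [-2.82, 2.82], [-0.49, 2.23], [-1.37, 1.46], [0, 2.46], [-1.36, 4.5], [0.23, 2], [-2.94, 2.94]. Speed limits (rad/s): [2.57, 2.57, 3.14, 3.14, 3.14, 3.14, 3.14].

## Interface

Orientations are given as a 3x3 rotation matrix whose columns are the frame's x, y, z axes.
In Python, from bench import sensors, viewer, finish_job, ctrl gives the robot as it stands.
- The arm moves only by the tool send_rows, never from a script. Its argument "commands" is a list that holds one entry, the list of rows, each a list of 5 numbers: the shift along the tool's x, y, z in cm, then the turn about the tool's z in rad, then the finger opening in cm, from 0 to 8.54. In form: [[[tx, ty, tz, spin, claw], ...]]. A call has 1 to 12 rows; each row shifts and turns the commanded pose from where the row before left it, along the tool's axes as they then stand; what a row does not reach is not made up. A row lasts 1/12 s, in which the tool goes at most 41.7 mm and 7.16 degrees, less where a joint would pass 70% of its speed; a pose out of reach is approached as far as the arm can. A call with a gripper value outside its range is refused whole. The fingers move at their own pace and stop on an object; "squeeze" is the grip in N (left out, the last holds). Time passes only in rows, so rows that do not move let the fingers close. It gives the time, the measured TCP pose, the force, the opening and the grip force at its end, in the units of the state.
- sensors.get_obs(): the state, without advancing time (a new reading comes with each control period).
- viewer.snapshot(name): name is "scene" or "side" or "wrist"; returns a dict with "color" (384x512x3 uint8, red, green, blue), "range_z" (384x512 float32, m along the optical axis (not along the pixel's ray), 0 where there is no reading), "fx", "fy", "cx", "cy" (pixels), "D" ([k1, k2, p1, p2, k3] as OpenCV has them; the pictures are not rectified), "rvec" (rotation vector, rad) and "tvec" (3), from world to camera coordinates, as OpenCV has them. Camera axes: x right, y down, z forward; pixel columns grow to the right and rows downward; lengths in m; the calibration is good to about 2 mm. A picture is of the moment at which its call begins.
- finish_job(): hands the job in; it is judged then, once.
The state is a dict: "clock": time; "q": joint angles; "qd": joint speeds; "effort": joint torques, N m; "tcp_pos": TCP position; "orientation": TCP orientation; "wrist_force": force on the tool from outside, world axes, zero at the start; "moment": the same for the moment, N m; "finger_gap": finger opening in m; "grasp_force": force on a finger pad.
Only numpy, scipy, OpenCV 4.12 (cv2) and the standard library are available. Lean on these libraries where they do the work, as an engineer would, in place of code of your own. Each camera call takes 0.05 s, during which the arm holds its last target. There are 200 camera calls.

## Working session

There is one attempt and no reset: what is moved stays moved. The work goes in short steps, Python scripts to look and compute and a tool call to move; the robot and the scene stay as the last step left them, time stands still between calls to the robot, and variables do not carry over. Pictures are saved under pics/ and viewed, at most 10 in all, crops included, and the job is handed in when it is done.

Besides the shell and the picture viewer there is one more tool, called after "Call:" as name([rows], argument=value, ...), one row to a line, values as JSON. send_rows: Moves the arm, as the interface text tells. Its arguments: {"type":"object","properties":{"commands":{"type":"array","items":{"type":"array","items":{"type":"array","items":{"type":"number"}}}},"squeeze":{"type":"number"}},"required":["commands"]}

```bash
mkdir -p pics
cat > h.py <<'E'
import numpy as np,cv2
from bench import sensors,viewer,finish_job,ctrl
def snap(n):
    s=viewer.snapshot(n); np.savez(''+n+'.npz',**s); return s
def cam(s):
    K=np.array([[s['fx'],0,s['cx']],[0,s['fy'],s['cy']],[0,0,1.]]);R=cv2.Rodrigues(np.array(s['rvec'],float))[0]
    return K,np.array(s['D'],float),R,np.array(s['tvec'],float).ravel()
def ray(s,uv):
    K,D,R,t=cam(s);p=cv2.undistortPoints(np.array(uv,float).reshape(-1,1,2),K,D).reshape(-1,2)
    return -R.T@t,np.c_[p,np.ones(len(p))]@R
def onz(s,uv,z):
    c,d=ray(s,uv);return c+d*((z-c[2])/d[:,2])[:,None]
def cloud(s):
    h,w=s['range_z'].shape;u,v=np.meshgrid(np.arange(w),np.arange(h))
    c,d=ray(s,np.stack([u,v],-1));return (c+d*np.array(s['range_z']).reshape(-1,1)).reshape(h,w,3)
def save(im,n):cv2.imwrite('pics/'+n,cv2.cvtColor(np.ascontiguousarray(im),cv2.COLOR_RGB2BGR))
E
python3 - <<'E'
from h import *
print(ctrl.pinch_z, {k:v for k,v in sensors.get_obs().items()})
for n in('scene','side'):
    s=snap(n);save(cv2.resize(s['color'],(800,600)),n+'.png');c,_=ray(s,[[256,192]]);print(n,c)
E
```

```text
0.0187 {'clock': 0.0, 'q': array([-0.09903545,  0.39917631,  0.04503326,  1.53786727, -0.01870415,
        1.20691951, -0.05069527]), 'qd': array([ 0.00243874, -0.00168246,  0.00204623,  0.0003963 , -0.00084445,
        0.00074809, -0.00136602]), 'effort': array([-9.65094187e-04, -4.75129580e+01,  1.36406265e+00, -2.54227209e+01,
        1.14684159e-02,  9.53188282e-03,  3.56541250e-05]), 'tcp_pos': array([6.49318591e-01, 4.32345133e-05, 2.06379311e-01]), 'orientation': array([[-1.51692087e-04,  9.99998098e-01, -1.94456281e-03],
       [ 9.99999980e-01,  1.51439111e-04, -1.30240432e-04],
       [-1.29945701e-04, -1.94458253e-03, -9.99998101e-01]]), 'wrist_force': array([ 0.17599404, -0.73850398, -0.60202505]), 'moment': array([0.03039505, 0.01155386, 0.0299536 ]), 'grasp_force': 0.0, 'finger_gap': 0.08536160766069427}
scene [ 1.32602002 -0.67687818  0.90819332]
side [0.39019754 0.76283498 1.05957748]
```

View pics/scene.png

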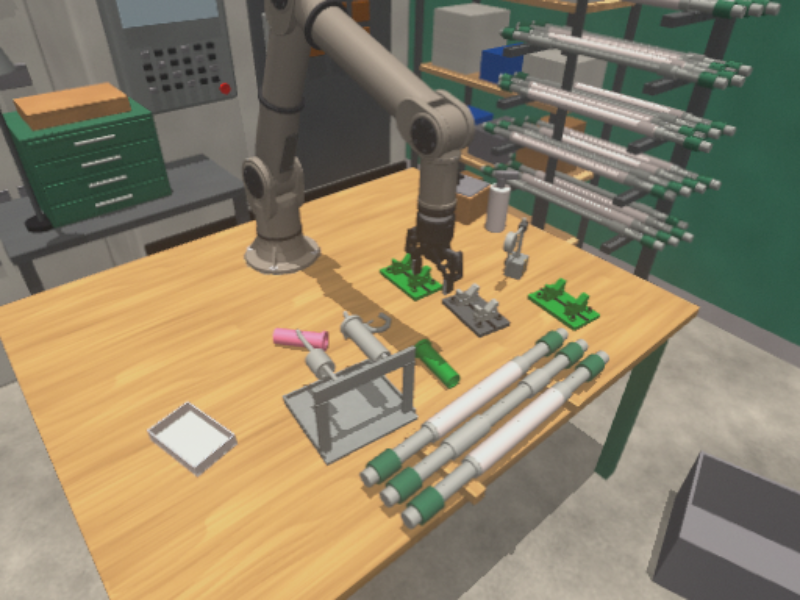

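View pics/side.png

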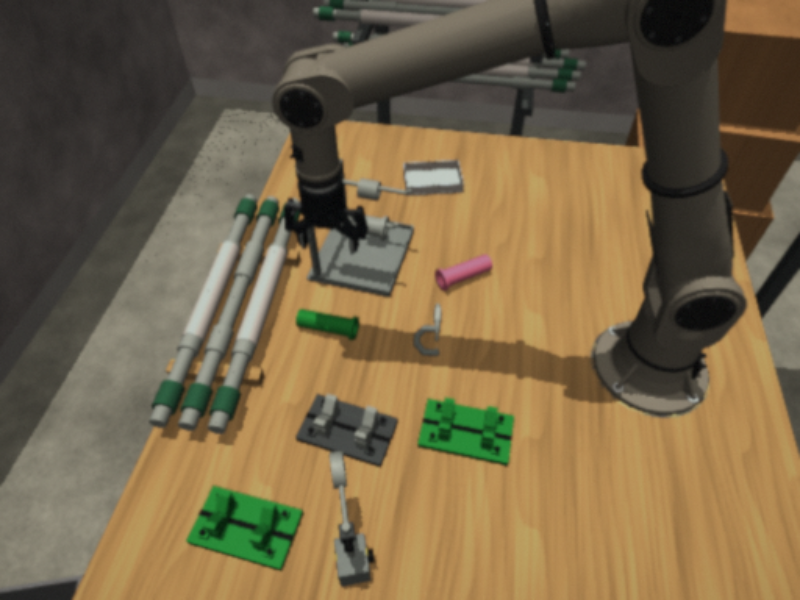

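The scene image shows these sleeve-like candidates (800x600 px): the bright grey sleeve on the peg at (365,338), the short spacer at (318,362), a pink one at (300,338) and a green one at (437,363). V-stand candidates are grey at (475,310), green at (412,275) and green at (565,303). I choose the grey sleeve and the grey stand.

Run:
```python
from h import *
s=np.load('scene.npz');P=cloud(s);s2=np.load('side.npz');P2=cloud(s2)
save(cv2.resize(s['color'][170:300,170:345],(790,587),interpolation=cv2.INTER_CUBIC),'crop.png')
def grey(im):
    h=cv2.cvtColor(im,cv2.COLOR_RGB2HSV);return h[...,1]<60
for nm,s_,P_ in(('scene',s,P),('side',s2,P2)):
    g=grey(s_['color'])
    def rep(name,m):
        q=P_[m];
        if len(q)<5: print(nm,name,len(q));return
        r=cv2.minAreaRect(q[:,:2].astype(np.float32)*1000)
        print(nm,name,len(q),'c',np.round(q.mean(0),3),'z',np.round(np.percentile(q[:,2],[2,50,98]),3),'rect mm',np.round(r[0],1),np.round(r[1],1),round(r[2],1))
    def box(u0,v0,u1,v1):
        m=np.zeros(g.shape,bool);m[int(v0*.64):int(v1*.64),int(u0*.64):int(u1*.64)]=1;return m
    Z=P_[...,2]
    if nm=='scene':
        rep('rackbase',g&box(280,350,420,465)&(Z>.002)&(Z<.03))
        rep('bar',g&box(300,340,420,400)&(Z>.165)&(Z<.195)&(P_[...,0]>0.75))
        rep('sleeve',g&box(335,305,392,370)&(Z>.125)&(Z<.21))
        rep('spacer',g&box(300,345,335,380)&(Z>.125)&(Z<.21))
        rep('vbase',g&box(435,280,515,335)&(Z>.008)&(Z<.02))
        rep('vtop',g&box(435,280,515,335)&(Z>.053)&(Z<.068))
    else:
        rep('vbase',g&box(295,390,400,465)&(Z>.008)&(Z<.02))
        rep('vtop',g&box(295,390,400,465)&(Z>.053)&(Z<.068))
        rep('rackbase',g&box(305,210,415,295)&(Z>.002)&(Z<.03))
        rep('ind',g&box(325,445,375,590)&(Z>.02)&(Z<.2))
```

```text
scene rackbase 2462 c [ 0.66  -0.224  0.013] z [0.008 0.012 0.025] rect mm [ 669.6 -187.4] [290.4 247.1] 82.9
scene bar 0
scene sleeve 519 c [ 0.647 -0.173  0.177] z [0.152 0.179 0.191] rect mm [ 642.1 -169.3] [ 68.6 190.7] 70.3
scene spacer 274 c [ 0.636 -0.277  0.172] z [0.145 0.176 0.186] rect mm [ 632.4 -275.1] [ 39.6 119. ] 83.1
scene vbase 348 c [0.596 0.22  0.016] z [0.009 0.016 0.02 ] rect mm [556.7 240.5] [100.7 220.3] 80.4
scene vtop 81 c [0.586 0.238 0.059] z [0.053 0.06  0.064] rect mm [582.  236.7] [ 64.9 103.7] 79.1
side vbase 1201 c [0.576 0.249 0.014] z [0.01  0.014 0.019] rect mm [580.  242.4] [ 98.6 167.7] 80.7
side vtop 166 c [0.58  0.242 0.058] z [0.053 0.059 0.063] rect mm [580. 241.] [65.3 99.9] 80.9
side rackbase 1779 c [ 0.636 -0.192  0.011] z [0.005 0.01  0.023] rect mm [ 645.1 -214.4] [226.4 199.8] 83.9
side ind 919 c [0.524 0.454 0.102] z [0.024 0.057 0.183] rect mm [532.6 393.1] [ 60.3 233.2] 9.5
```

View pics/crop.png

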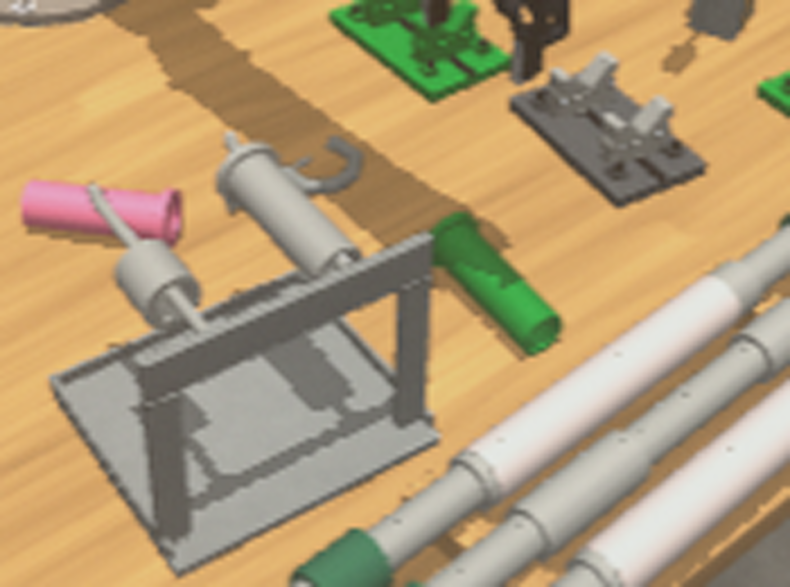

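The crop confirms it: the bright sleeve with its collar towards the peg tip is at crop (240,170)–(340,255), and the spacer is on the other peg at (155,280). I'm raising the arm and moving over the sleeve.

Call:
send_rows([
  [[0, 0, -4, 0, 8.54], [0, 0, -4, 0, 8.54], [0, 0, -4, 0, 8.54], [-3.5, -0.75, 0, 0, 8.54], [-3.5, -0.75, 0, 0, 8.54], [-3.5, -0.75, 0, 0, 8.54], [-3.5, -0.75, 0, 0, 8.54]],
])

```text
clock: 0.68
tcp_pos: [0.6193, -0.1413, 0.3272]
orientation: [[-0.001, 1.0, -0.0], [1.0, 0.001, -0.0], [-0.0, -0.0, -1.0]]
wrist_force: [0.6, -0.4, -0.6]
finger_gap: 0.0855
grasp_force: 0.0
```

Call:
send_rows([
  [[0, 0, 0, -0.122, 8.54], [0, 0, 0, -0.122, 8.54], [0, 0, 0, -0.122, 8.54], [0, 0, 0, -0.122, 8.54], [0, 0, 0, -0.122, 8.54], [0, 0, 0, -0.122, 8.54], [0, 0, 0, -0.122, 8.54], [0, 0, 0, -0.122, 8.54], [0, 0, 0, -0.122, 8.54], [0, 0, 0, -0.122, 8.54], [0, 0, 0, -0.122, 8.54], [0, 0, 0, -0.122, 8.54]],
])

```text
clock: 1.68
tcp_pos: [0.6197, -0.1399, 0.3268]
orientation: [[-0.995, 0.101, -0.001], [0.1, 0.995, 0.0], [0.001, 0.0, -1.0]]
wrist_force: [0.2, 0.4, 0.0]
finger_gap: 0.0856
grasp_force: 0.0
```

Run:
```python
from h import *
o=sensors.get_obs();print(o['clock'],o['tcp_pos'],o['orientation'].round(4),o['q'].round(2))
s=snap('wrist');c,d=ray(s,[[256,192]]);print(c,d)
save(cv2.resize(s['color'],(800,600)),'w1.png')
P=cloud(s);print(np.round(P[::48,::64,:].reshape(-1,8,3),2)[:, :, 2])
```

```text
1.6833 [ 0.61970066 -0.13992782  0.32676301] [[-9.949e-01  1.005e-01 -1.200e-03]
 [ 1.005e-01  9.949e-01  2.000e-04]
 [ 1.200e-03  1.000e-04 -1.000e+00]] [ 0.23  0.32 -0.11  1.39  0.03  1.44  1.6 ]
[ 0.5458215  -0.13153342  0.49284588] [[ 0.28555762 -0.02780317 -0.95797866]]
[[-0.   -0.   -0.    0.03  0.   -0.   -0.    0.01]
 [ 0.    0.   -0.   -0.    0.   -0.    0.    0.  ]
 [ 0.   -0.    0.   -0.   -0.   -0.   -0.    0.  ]
 [ 0.   -0.   -0.    0.01  0.16 -0.   -0.    0.01]
 [ 0.   -0.    0.18  0.01  0.01 -0.   -0.    0.  ]
 [ 0.   -0.    0.13 -0.   -0.   -0.   -0.   -0.  ]
 [ 0.   -0.    0.4   0.07  0.03  0.05  0.4   0.  ]
 [-0.75  0.42  0.43  0.07  0.06 -0.76  0.43  0.42]]
```

View pics/w1.png

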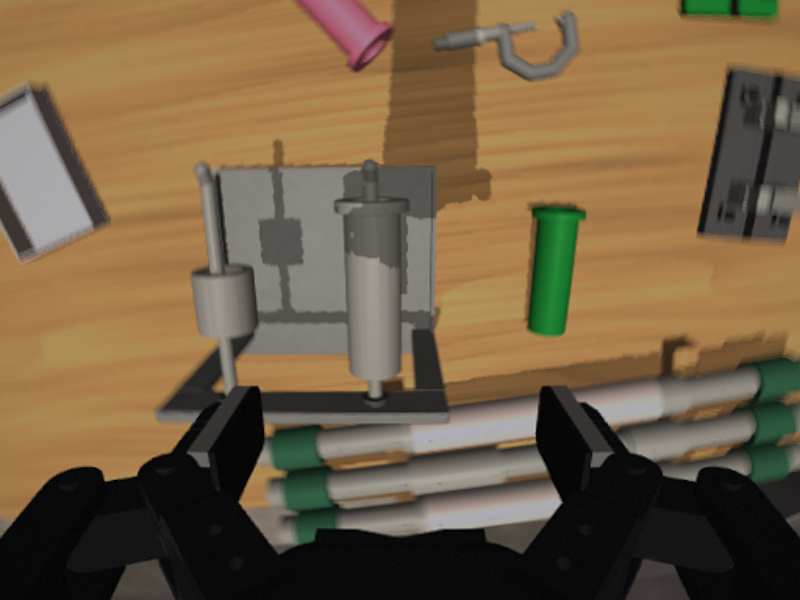

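The wrist view shows the sleeve at (372,290) with its collar at (372,205), the peg tip at (370,165), the spacer at (224,300) and the bar at (310,405). Next I fit the sleeve axis from this depth.

```bash
cat > fit.py <<'E'
from h import *
from scipy.optimize import least_squares
def fit(P,axis0,r=.02):
    # axis level-ish cylinder: point (x0 fixed), dir
    c0=np.median(P,0)-[0,0,r*.8]
    def res(p):
        d=np.array([1,p[2],p[3]]);d/=np.linalg.norm(d)
        v=P-np.array([c0[0],p[0],p[1]]);return np.linalg.norm(np.cross(v,d),axis=1)-r
    o=least_squares(res,[c0[1],c0[2],axis0,0],loss='soft_l1',f_scale=.001)
    d=np.array([1,o.x[2],o.x[3]]);d/=np.linalg.norm(d)
    return np.array([c0[0],o.x[0],o.x[1]]),d,np.sqrt(np.mean(o.fun**2))
E
python3 - <<'E'
from fit import *
s=np.load('wrist.npz');P=cloud(s);k=.64
q=P[int(222*k):int(370*k),int(350*k):int(398*k)].reshape(-1,3);q=q[(q[:,2]>.15)&(q[:,2]<.2)]
c,d,e=fit(q,-.1);print('axis',c.round(4),d.round(4),'yaw',np.degrees(np.arctan2(d[1],d[0])),'rms',e)
g=P[int(190*k):int(385*k),int(330*k):int(412*k)].reshape(-1,3);g=g[(g[:,2]>.13)&(g[:,2]<.2)]
t=(g-c)@d; r=np.linalg.norm(np.cross(g-c,d),axis=1)
b=t[(r>.017)&(r<.023)];print('barrel t',np.percentile(b,[0,1,99,100]).round(4));cc=t[(r>.0245)&(r<.028)];print('collar',np.percentile(cc,[5,50,95]).round(4),len(cc))
for nm in('collar top edge','plain end'):pass
# rays for silhouette: collar front row ~198, plain end row ~378
for uv in([372,199],[372,378]):
    X=onz(s,[[uv[0]*k,uv[1]*k]],c[2]+.02)[0];print(uv,X.round(4),((X-c)@d).round(4))
# bar
m=(P[...,2]>.178)&(P[...,2]<.196)&(P[...,0]>.66);m[:,:int(165*k)]=0;m[:int(395*k)]=0;m[int(412*k):]=0;m[:,int(445*k):]=0
a=P[m];f=np.polyfit(a[:,1],a[:,0],1);print('bar',len(a),a.mean(0).round(4),'yaw',-np.degrees(np.arctan(f[0])))
E
```

```text
axis [ 0.6342 -0.1603  0.1593] [ 9.942e-01 -1.077e-01 -4.000e-04] yaw -6.1848845010976525 rms 0.0006070741450110764
barrel t [-0.064  -0.0638  0.0619  0.0636]
collar [-0.0634 -0.06   -0.0563] 384
[372, 199] [ 0.5693 -0.1519  0.1793] -0.0654
[372, 378] [ 0.6962 -0.1668  0.1793] 0.0623
bar 518 [ 0.7142 -0.2171  0.1816] yaw -5.93172873478439
```

Call:
send_rows([
  [[-1.43, -1.88, 0, 0.007, 8.54], [0, 0, 3, 0, 8.54], [0, 0, 3, 0, 8.54], [0, 0, 0, 0, 8.54], [0, 0, 0, 0, 8.54]],
])

```text
clock: 2.15
tcp_pos: [0.631, -0.1598, 0.2656]
orientation: [[-0.993, 0.115, -0.004], [0.115, 0.993, 0.001], [0.005, 0.0, -1.0]]
wrist_force: [1.0, 0.1, 0.9]
finger_gap: 0.0855
grasp_force: 0.0
```

Call:
send_rows([
  [[0, 0, 3, -0.007, 8.54], [0, 0, 3, 0, 8.54], [0, 0, 3, 0, 8.54], [0, 0, 2, 0, 8.54], [0, 0, 1.4, 0, 8.54], [0, 0, 0, 0, 8.54], [0, 0, 0, 0, 8.54]],
])

```text
clock: 2.73
tcp_pos: [0.6333, -0.1601, 0.145]
orientation: [[-0.994, 0.107, 0.002], [0.107, 0.994, -0.0], [-0.002, -0.0, -1.0]]
wrist_force: [-1.3, -0.0, 0.2]
finger_gap: 0.0855
grasp_force: 0.0
```

Call:
send_rows([
  [[0, 0, 0, 0, 4.5], [0, 0, 0, 0, 4.5], [0, 0, 0, 0, 4.5], [0, 0, 0, 0, 4.5], [0, 0, 0, 0, 4.5], [0, 0, 0, 0, 4.5]],
], squeeze=20)

```text
clock: 3.23
tcp_pos: [0.6324, -0.1602, 0.1438]
orientation: [[-0.994, 0.107, 0.001], [0.107, 0.994, -0.0], [-0.001, -0.0, -1.0]]
wrist_force: [-0.6, -0.0, -0.7]
finger_gap: 0.0452
grasp_force: 0.0
```

Call:
send_rows([
  [[0, 0, 0.25, 0, 4.5], [0, 0, 0, 0, 4.5], [0, 0, 0, 0, 3.5], [0, 0, 0, 0, 3.5], [0, 0, 0, 0, 3.5], [0, 0, 0, 0, 3.5]],
], squeeze=20)

```text
clock: 3.73
tcp_pos: [0.632, -0.1603, 0.1407]
orientation: [[-0.994, 0.107, -0.001], [0.107, 0.994, -0.0], [0.0, -0.0, -1.0]]
wrist_force: [-0.4, -0.5, -0.6]
finger_gap: 0.0368
grasp_force: 19.5
```

Call:
send_rows([
  [[0, 0, 0, 0, 3], [0, 0, 0, 0, 3], [0, 0, 0, 0, 3], [0, 0, 0, 0, 3], [0, 0, 0, 0, 3]],
], squeeze=100)

```text
clock: 4.15
tcp_pos: [0.6321, -0.1604, 0.1414]
orientation: [[-0.994, 0.107, -0.0], [0.107, 0.994, -0.0], [0.0, -0.0, -1.0]]
wrist_force: [-3.9, -0.7, 4.8]
finger_gap: 0.033
grasp_force: 97.8
```

Run:
```python
from h import *
s=snap('wrist');save(cv2.resize(s['color'],(800,600)),'w2.png')
o=sensors.get_obs();print(o['wrist_force'].round(2),o['moment'].round(2),o['finger_gap'],o['grasp_force'],o['tcp_pos'])
```

```text
[-3.53 -0.43  5.3 ] [ 0.    0.72 -0.02] 0.03324664504494846 97.90386498905718 [ 0.63210971 -0.16037896  0.14135979]
```

View pics/w2.png

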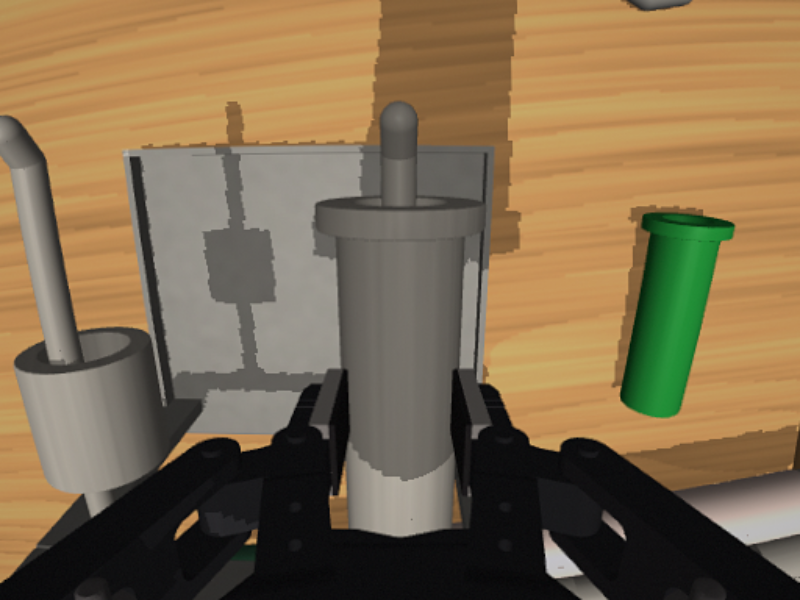

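The gripper holds the barrel squarely, with the pads at (330,430) and (470,430). The sleeve is centred, and the peg tip at (398,125) is clear. I'm lifting about 13 mm.

Call:
send_rows([
  [[0, 0, -0.3, 0, 3], [0, 0, -0.4, 0, 3], [0, 0, -0.4, 0, 3], [0, 0, -0.2, 0, 3], [0, 0, 0, 0, 3], [0, 0, 0, 0, 3]],
])

```text
clock: 4.7
tcp_pos: [0.6323, -0.1601, 0.1538]
orientation: [[-0.994, 0.106, 0.0], [0.106, 0.994, 0.0], [-0.0, 0.0, -1.0]]
wrist_force: [0.3, 0.7, -5.6]
finger_gap: 0.0332
grasp_force: 97.8
```

Run:
```python
from fit import *
o=sensors.get_obs();print(o['wrist_force'].round(2),o['moment'].round(2),o['tcp_pos'].round(4))
s=snap('wrist');P=cloud(s);k=.64;T=np.array(o['tcp_pos'])
m=np.zeros(P.shape[:2],bool);m[int(245*k):int(360*k),int(345*k):int(455*k)]=1
q=P[m];q=q[(q[:,2]>T[2]+.02)&(q[:,2]<T[2]+.05)]
c,d,e=fit(q,-.1);print(len(q),c.round(4),d.round(4),np.degrees(np.arcsin(d[2])),e)
```

```text
[ 0.32  0.73 -5.6 ] [ 0.02 -0.01  0.  ] [ 0.6323 -0.1601  0.1538]
5233 [ 0.5976 -0.1555  0.1715] [ 0.9943 -0.1069  0.0032] 0.18506315085298625 0.000513357278225426
```

Call:
send_rows([
  [[1, 0, 0, 0, 3], [1.5, 0, 0, 0, 3], [1.5, 0, 0, 0, 3], [2, 0, 0, 0, 3], [2, 0, 0, 0, 3], [2, 0, 0, 0, 3]],
])

```text
clock: 5.25
tcp_pos: [0.5318, -0.1494, 0.1537]
orientation: [[-0.994, 0.106, -0.0], [0.106, 0.994, 0.0], [0.0, 0.0, -1.0]]
wrist_force: [0.7, -0.2, -4.9]
finger_gap: 0.0331
grasp_force: 97.9
```

Call:
send_rows([
  [[2, 0, 0, 0, 3], [2, 0, 0, 0, 3], [2, 0, 0, 0, 3], [1.5, 0, 0, 0, 3], [0.7, 0, 0, 0, 3], [0, 0, 0, 0, 3], [0, 0, 0, 0, 3]],
])

```text
clock: 5.83
tcp_pos: [0.4522, -0.1409, 0.1543]
orientation: [[-0.994, 0.107, 0.002], [0.107, 0.994, -0.0], [-0.002, -0.0, -1.0]]
wrist_force: [1.1, 0.5, -4.2]
finger_gap: 0.0331
grasp_force: 97.9
```

Run:
```python
from h import *
s=np.load('side.npz');P=cloud(s);k=.64
m=np.zeros(P.shape[:2],bool);m[int(445*k):int(590*k),int(320*k):int(380*k)]=1
q=P[m&(P[...,2]>.02)]
for z0 in np.arange(.02,.2,.03):
    a=q[(q[:,2]>z0)&(q[:,2]<z0+.03)]
    if len(a)>5: print(round(z0,2),len(a),'x',np.percentile(a[:,0],[2,98]).round(3),'y',np.percentile(a[:,1],[1,98]).round(3))
```

```text
0.02 148 x [0.486 0.547] y [0.278 0.511]
0.05 435 x [0.491 0.547] y [0.443 0.507]
0.14 262 x [0.507 0.552] y [0.379 0.501]
0.17 187 x [0.515 0.564] y [0.363 0.48 ]
```

Call:
send_rows([
  [[0, 0, -2, 0, 3], [0, 0, -3, 0, 3], [0, 0, -3, 0, 3], [0, 0, -2, 0, 3], [0, 0, 0, 0, 3]],
])

```text
clock: 6.25
tcp_pos: [0.4562, -0.1416, 0.2591]
orientation: [[-0.994, 0.106, 0.011], [0.106, 0.994, -0.003], [-0.012, -0.001, -1.0]]
wrist_force: [0.8, 0.6, -5.3]
finger_gap: 0.033
grasp_force: 99.1
```

Call:
send_rows([
  [[0, 2, 0, 0, 3], [-0.3, 3.5, 0, 0, 3], [-0.3, 3.5, 0, 0, 3], [-0.3, 3.5, 0, 0, 3], [-0.3, 3.5, 0, 0, 3], [-0.3, 3.5, 0, 0, 3], [-0.3, 3.5, 0, 0.03, 3], [0, 2, 0, 0.024, 3], [0, 0, 0, 0, 3], [0, 0, 0, 0, 3]],
])

```text
clock: 7.08
tcp_pos: [0.4962, 0.1075, 0.2522]
orientation: [[-0.988, 0.156, -0.002], [0.156, 0.988, 0.0], [0.002, -0.0, -1.0]]
wrist_force: [0.2, -1.0, -5.8]
finger_gap: 0.0331
grasp_force: 99.1
```

Run:
```python
from h import *
o=sensors.get_obs();print(o['tcp_pos'].round(4))
s=snap('wrist');save(cv2.resize(s['color'],(800,600)),'w3.png')
```

```text
[0.4962 0.1075 0.2522]
```

View pics/w3.png

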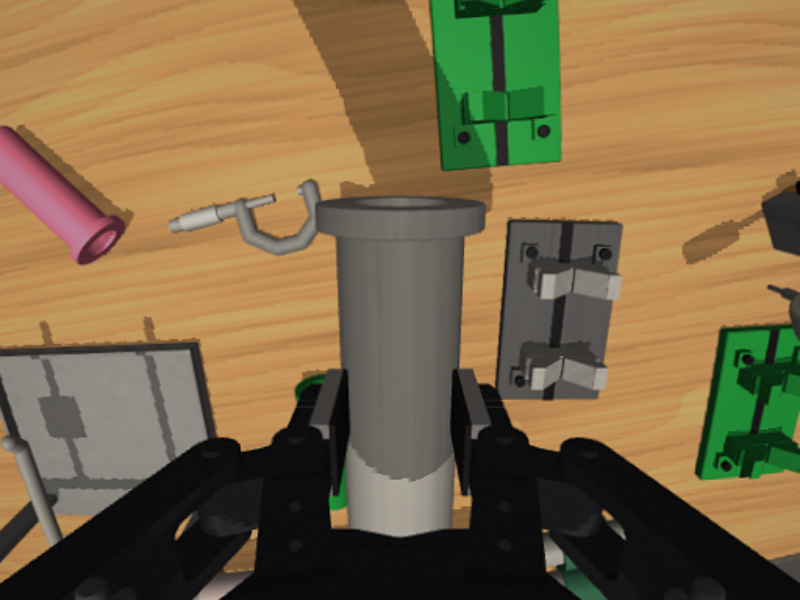

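The wrist view shows the grey V-stand fully visible at (560,310), with blocks at (578,283) and (568,375). The sleeve is held level.

Run:
```python
from fit import *
o=sensors.get_obs();T=o['tcp_pos'];R=o['orientation']
s=np.load('wrist.npz');P=cloud(s);k=.64
m=np.zeros(P.shape[:2],bool);m[int(210*k):int(405*k),int(492*k):int(630*k)]=1
for a,b in((.009,.0185),(.057,.064)):
    q=P[m&(P[...,2]>a)&(P[...,2]<b)];r=cv2.minAreaRect(q[:,:2].astype(np.float32)*1000);print(len(q),np.round(q.mean(0),4),np.round(r[0],1),np.round(r[1],1),round(r[2],1))
q=P[m&(P[...,2]>.040)&(P[...,2]<.0585)]
def res(p,q=q):
    n=np.array([-np.sin(p[1]),np.cos(p[1])]);v=(q[:,:2]-[.58,.2415])@n-p[0]
    return (q[:,2]-p[2]-np.abs(v))/1.414
f=least_squares(res,[0,-.16,.038],loss='soft_l1',f_scale=.001)
n=np.array([-np.sin(f.x[1]),np.cos(f.x[1])]);v=(q[:,:2]-[.58,.2415])@n-f.x[0]
ok=abs(f.fun)<.002;print('V off',f.x[0],'yaw',np.degrees(f.x[1]),'bottom z',f.x[2],len(q),ok.sum(),'sides',(v[ok]>0).sum(),(v[ok]<0).sum())
# sleeve
m=np.zeros(P.shape[:2],bool);m[int(245*k):int(360*k),int(345*k):int(455*k)]=1
g=P[m];g=g[(g[:,2]>T[2]+.02)&(g[:,2]<T[2]+.05)]
c,d,e=fit(g,-.15);A=c+d*((T-c)@d);print('sleeve dir',d.round(4),'yaw',np.degrees(np.arctan2(d[1],d[0])),'axis at tcp, tool frame mm',(R.T@(A-T)*1000).round(1),e)
m=np.zeros(P.shape[:2],bool);m[int(190*k):int(215*k),int(310*k):int(490*k)]=1
g=P[m];g=g[g[:,2]>T[2]-.02];t=(g-A)@d;print('collar front t mm',np.percentile(t,[1,5,50])*1000)
```

```text
5300 [0.5682 0.2372 0.0134] [579.8 240.5] [100.2 171.8] 80.7
588 [0.5774 0.2403 0.0592] [579.5 240. ] [ 65.7 100.5] 81.2
V off -0.0015938552548252225 yaw -9.583166207191443 bottom z 0.03629417063765867 1165 842 sides 544 298
sleeve dir [ 9.876e-01 -1.570e-01  1.000e-04] yaw -9.035104282692327 axis at tcp, tool frame mm [  0.    2.7 -17.8] 0.0005188620942282175
collar front t mm [-62.11847477 -62.05206379 -61.82429561]
```

Call:
send_rows([
  [[-1, 2.2, 0, 0.004, 3], [-1, 3, 0, 0, 3], [-1, 3, 0, 0, 3], [-1, 3, 0, 0, 3], [-1, 2, 0, 0, 3], [-0.6, 1, 0, 0, 3], [0, 0, 3, 0, 3], [0, 0, 3, 0, 3], [0, 0, 2, 0, 3], [0, 0, 1, 0, 3], [0, 0, 0, 0, 3], [0, 0, 0, 0, 3]],
])

```text
clock: 8.13
tcp_pos: [0.5755, 0.2357, 0.1639]
orientation: [[-0.986, 0.166, 0.0], [0.166, 0.986, -0.0], [-0.0, -0.0, -1.0]]
wrist_force: [-0.1, 0.4, -4.3]
finger_gap: 0.0328
grasp_force: 99.2
```

Call:
send_rows([
  [[0, 0, 2, 0, 3], [0, 0, 2.5, 0, 3], [0, 0, 2.5, 0, 3], [0, 0, 1, 0, 3], [0, 0, 0, 0, 3], [0, 0, 0, 0, 3], [0, 0, 0, 0, 3]],
])

```text
clock: 8.72
tcp_pos: [0.5768, 0.2377, 0.0864]
orientation: [[-0.986, 0.164, 0.004], [0.164, 0.986, 0.002], [-0.004, 0.003, -1.0]]
wrist_force: [-0.4, -0.1, -4.4]
finger_gap: 0.0328
grasp_force: 99.2
```

Run:
```python
from fit import *
o=sensors.get_obs();T=o['tcp_pos'];R=o['orientation'];print(T.round(4),o['wrist_force'].round(2),o['moment'].round(2),np.degrees(np.arctan2(-R[1,0],-R[0,0])))
s=snap('side');save(cv2.resize(s['color'][210:330,150:310],(800,600),interpolation=cv2.INTER_CUBIC),'s2.png')
s=snap('wrist');P=cloud(s);k=.64
m=np.zeros(P.shape[:2],bool);m[int(245*k):int(360*k),int(345*k):int(455*k)]=1
g=P[m];g=g[(g[:,2]>T[2]+.02)&(g[:,2]<T[2]+.05)]
c,d,e=fit(g,-.15);A=c+d*((T-c)@d);M=A+.006*d
print(d.round(4),np.degrees(np.arctan2(d[1],d[0])),(R.T@(A-T)*1000).round(1),'mid',M.round(4),'tool delta mm to seat',(R.T@(np.array([.5796,.2401,.066])-M)*1000).round(1))
```

```text
[0.5768 0.2377 0.0864] [-0.41 -0.12 -4.4 ] [ 0.03 -0.06  0.  ] -9.45416110084919
[ 0.9864 -0.1639  0.0083] -9.432208059545697 [  0.1   0.9 -17.9] mid [0.5827 0.2375 0.1044] tool delta mm to seat [ 3.7  1.9 38.4]
```

View pics/s2.png

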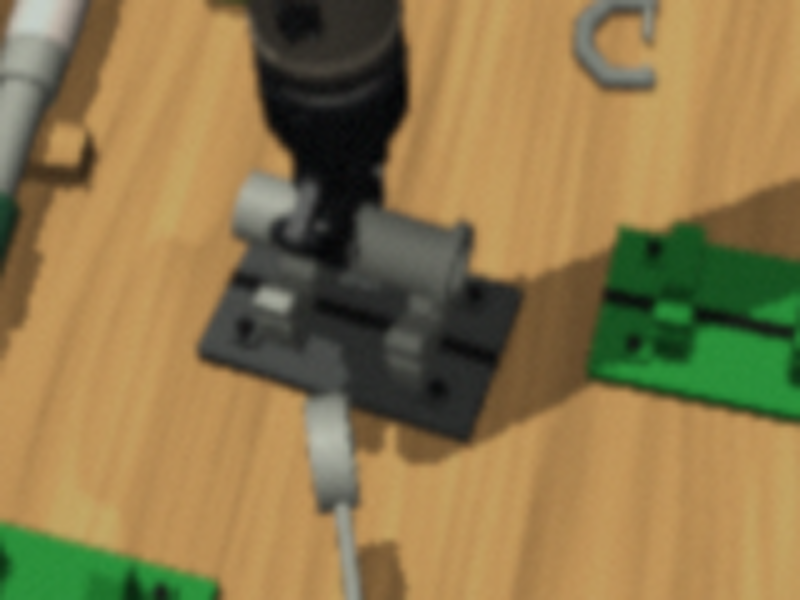

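The side view shows the sleeve above the grey stand, bridging both blocks and clear of the indicator dial at (330,450). I'm correcting sideways and then lowering.

Call:
send_rows([
  [[0.35, 0.22, 0, 0, 3], [0, 0, 0, 0, 3], [0, 0, 0.8, 0, 3], [0, 0, 0.8, 0, 3], [0, 0, 0.5, 0, 3], [0, 0, 0, 0, 3], [0, 0, 0, 0, 3], [0, 0, 0, 0, 3], [0, 0, 0, 0, 3], [0, 0, 0, 0, 3]],
])

```text
clock: 9.65
tcp_pos: [0.5721, 0.2396, 0.0633]
orientation: [[-0.986, 0.164, 0.001], [0.164, 0.986, 0.0], [-0.001, 0.0, -1.0]]
wrist_force: [-0.7, 0.3, -4.9]
finger_gap: 0.0331
grasp_force: 99.2
```

Run:
```python
from fit import *
o=sensors.get_obs();T=o['tcp_pos'];R=o['orientation'];print(T.round(4),o['wrist_force'].round(2),o['moment'].round(2),np.degrees(np.arctan2(-R[1,0],-R[0,0])),R[2].round(4))
s=snap('wrist');P=cloud(s);k=.64
m=np.zeros(P.shape[:2],bool);m[int(245*k):int(360*k),int(345*k):int(455*k)]=1
g=P[m];g=g[(g[:,2]>T[2]+.02)&(g[:,2]<T[2]+.05)]
c,d,e=fit(g,-.15);A=c+d*((T-c)@d);M=A+.006*d
print(d.round(4),np.degrees(np.arctan2(d[1],d[0])),(R.T@(A-T)*1000).round(1),'mid',M.round(4),'tool delta mm to seat',(R.T@(np.array([.5797,.2406,.066])-M)*1000).round(1))
```

```text
[0.5721 0.2396 0.0633] [-0.71  0.3  -4.93] [ 0.01 -0.09 -0.01] -9.442723877597928 [-7.e-04  4.e-04 -1.e+00]
[ 0.9865 -0.1635  0.0034] -9.410970573582889 [  0.    0.9 -17.9] mid [0.5781 0.2395 0.0812] tool delta mm to seat [-1.4  1.3 15.2]
```

Call:
send_rows([
  [[-0.1, 0.12, 0, 0, 3], [0, 0, 0.3, 0, 3], [0, 0, 0.3, 0, 3], [0, 0, 0.3, 0, 3], [0, 0, 0.2, 0, 3], [0, 0, 0.1, 0, 3], [0, 0, 0, 0, 3], [0, 0, 0, 0, 3], [0, 0, 0, 0, 3], [0, 0, 0, 0, 3]],
])

```text
clock: 10.53
tcp_pos: [0.5731, 0.2406, 0.0511]
orientation: [[-0.986, 0.164, 0.0], [0.164, 0.986, 0.0], [-0.0, 0.0, -1.0]]
wrist_force: [-0.4, 0.6, -4.4]
finger_gap: 0.0328
grasp_force: 99.1
```

Call:
send_rows([
  [[0, 0, 0.1, 0, 3], [0, 0, 0, 0, 3], [0, 0, 0, 0, 3], [0, 0, 0, 0, 3]],
])

```text
clock: 10.87
tcp_pos: [0.573, 0.2405, 0.0499]
orientation: [[-0.986, 0.164, 0.0], [0.164, 0.986, 0.0], [-0.0, 0.0, -1.0]]
wrist_force: [0.4, 0.2, -4.4]
finger_gap: 0.0329
grasp_force: 99.1
```

Call:
send_rows([
  [[0, 0, 0.1, 0, 3], [0, 0, 0, 0, 3], [0, 0, 0, 0, 3], [0, 0, 0, 0, 3]],
])

```text
clock: 11.2
tcp_pos: [0.573, 0.2405, 0.0489]
orientation: [[-0.986, 0.164, 0.0], [0.164, 0.986, -0.0], [-0.0, -0.0, -1.0]]
wrist_force: [0.5, -1.1, -4.6]
finger_gap: 0.0327
grasp_force: 99.1
```

Call:
send_rows([
  [[0, 0, 0.05, 0, 3], [0, 0, 0, 0, 3], [0, 0, 0, 0, 3], [0, 0, 0, 0, 3]],
])

```text
clock: 11.53
tcp_pos: [0.573, 0.2405, 0.0484]
orientation: [[-0.986, 0.164, 0.0], [0.164, 0.986, -0.0], [-0.0, -0.0, -1.0]]
wrist_force: [-0.2, -0.2, -5.4]
finger_gap: 0.0333
grasp_force: 99.1
```

Call:
send_rows([
  [[0, 0, 0.05, 0, 3], [0, 0, 0, 0, 3], [0, 0, 0, 0, 3], [0, 0, 0, 0, 3]],
])

```text
clock: 11.87
tcp_pos: [0.5731, 0.2406, 0.0481]
orientation: [[-0.986, 0.164, 0.0], [0.164, 0.986, 0.0], [-0.0, 0.0, -1.0]]
wrist_force: [-0.9, 0.7, -4.0]
finger_gap: 0.0328
grasp_force: 99.2
```

Call:
send_rows([
  [[0, 0, 0.05, 0, 3], [0, 0, 0, 0, 3], [0, 0, 0, 0, 3], [0, 0, 0, 0, 3]],
])

```text
clock: 12.2
tcp_pos: [0.5731, 0.2408, 0.0478]
orientation: [[-0.986, 0.164, 0.001], [0.164, 0.986, 0.0], [-0.0, 0.001, -1.0]]
wrist_force: [-0.6, -0.0, -1.2]
finger_gap: 0.0329
grasp_force: 99.7
```

Run:
```python
from h import *
o=sensors.get_obs();R=o['orientation'];print(o['tcp_pos'].round(5),'F tool',(R.T@o['wrist_force']).round(2),'M tool',(R.T@o['moment']).round(3),R[2].round(5))
```

```text
[0.57314 0.24079 0.04777] F tool [ 0.57 -0.11  1.19] M tool [-0.083  0.118  0.071] [-4.6e-04  5.0e-04 -1.0e+00]
```

Call:
send_rows([
  [[0, 0, 0.05, 0, 3], [0, 0, 0, 0, 3], [0, 0, 0, 0, 3], [0, 0, 0, 0, 3]],
])

```text
clock: 12.53
tcp_pos: [0.5732, 0.2408, 0.0476]
orientation: [[-0.986, 0.164, 0.001], [0.164, 0.986, 0.0], [-0.001, 0.0, -1.0]]
wrist_force: [-0.6, -0.9, 4.7]
finger_gap: 0.033
grasp_force: 101.0
```

Call:
send_rows([
  [[0, 0, 0.05, 0, 3], [0, 0, 0, 0, 3], [0, 0, 0, 0, 3], [0, 0, 0, 0, 3]],
])

```text
clock: 12.87
tcp_pos: [0.5732, 0.2408, 0.0476]
orientation: [[-0.986, 0.164, 0.001], [0.164, 0.986, 0.0], [-0.001, 0.0, -1.0]]
wrist_force: [-3.3, -0.5, 7.1]
finger_gap: 0.0327
grasp_force: 101.6
```

Run:
```python
from h import *
o=sensors.get_obs();R=o['orientation'];print(o['tcp_pos'].round(5),'F tool',(R.T@o['wrist_force']).round(2),'M tool',(R.T@o['moment']).round(3),R[2].round(5))
```

```text
[0.5732  0.24081 0.04764] F tool [ 3.21 -1.03 -7.06] M tool [0.288 0.68  0.099] [-7.1e-04  3.2e-04 -1.0e+00]
```

Call:
send_rows([
  [[0, 0, 0, 0, 3], [0, 0, 0, 0, 3], [0, 0, 0, 0, 3], [0, 0, 0, 0, 3]],
], squeeze=20)

```text
clock: 13.2
tcp_pos: [0.5732, 0.2408, 0.0477]
orientation: [[-0.986, 0.164, 0.001], [0.164, 0.986, 0.0], [-0.001, 0.0, -1.0]]
wrist_force: [-3.2, -0.4, 7.8]
finger_gap: 0.0328
grasp_force: 101.6
```

```bash
cat > st.py <<'E'
from fit import *
o=sensors.get_obs();T=o['tcp_pos'];R=o['orientation'];print(T.round(5),'F tool',(R.T@o['wrist_force']).round(2),'M tool',(R.T@o['moment']).round(3),R[2].round(5),o['grasp_force'])
s=snap('wrist');P=cloud(s);k=.64
m=np.zeros(P.shape[:2],bool);m[int(245*k):int(360*k),int(345*k):int(455*k)]=1
g=P[m];g=g[(g[:,2]>T[2]+.02)&(g[:,2]<T[2]+.05)]
c,d,e=fit(g,-.15);A=c+d*((T-c)@d);M=A+.006*d
print(d.round(4),'yaw',np.degrees(np.arctan2(d[1],d[0])),(R.T@(A-T)*1000).round(1),'mid',M.round(4))
E
python3 st.py
```

```text
[0.57318 0.24083 0.04766] F tool [ 3.08 -0.87 -7.84] M tool [0.315 0.662 0.124] [-7.0e-04  3.3e-04 -1.0e+00] 101.59863048233092
[ 0.9859 -0.1675 -0.0026] yaw -9.644291978643414 [ -0.1   0.7 -17.9] mid [0.5793 0.2405 0.0655]
```

Call:
send_rows([
  [[0, 0, 0, 0, 3.75], [0, 0, 0, 0, 3.75], [0, 0, 0, 0, 3.75], [0, 0, 0, 0, 3.75]],
], squeeze=20)

```text
clock: 13.58
tcp_pos: [0.5734, 0.2407, 0.0467]
orientation: [[-0.986, 0.164, 0.001], [0.164, 0.986, 0.0], [-0.001, 0.001, -1.0]]
wrist_force: [-1.7, 0.0, 3.7]
finger_gap: 0.0374
grasp_force: 7.8
```

```bash
python3 st.py
```

```text
[0.57336 0.24073 0.04674] F tool [ 1.67 -0.26 -3.73] M tool [0.06  0.336 0.054] [-7.7e-04  5.3e-04 -1.0e+00] 7.760635854501743
[ 0.9861 -0.1659 -0.    ] yaw -9.549242556246531 [ -0.    0.9 -18.9] mid [0.5794 0.2406 0.0656]
```

Call:
send_rows([
  [[0, 0, 0, 0, 3], [0, 0, 0, 0, 3], [0, 0, 0, 0, 3], [0, 0, 0, 0, 3], [0, 0, 0, 0, 3]],
], squeeze=100)

```text
clock: 14.05
tcp_pos: [0.5734, 0.2408, 0.0475]
orientation: [[-0.986, 0.164, 0.001], [0.164, 0.986, 0.0], [-0.001, 0.0, -1.0]]
wrist_force: [-3.1, -0.3, 9.1]
finger_gap: 0.0329
grasp_force: 97.9
```

```bash
python3 st.py
```

```text
[0.57336 0.24076 0.04754] F tool [ 2.97 -0.78 -9.13] M tool [0.17  0.58  0.076] [-9.2e-04  4.0e-04 -1.0e+00] 97.92565050534904
[ 0.9857 -0.1685 -0.0022] yaw -9.701944934921993 [ -0.1   0.8 -18. ] mid [0.5794 0.2405 0.0656]
```

Call:
send_rows([
  [[0.03, 0, 0.06, 0, 3], [0, 0, 0, 0, 3], [0, 0, 0, 0, 3], [0, 0, 0, 0, 3], [0, 0, 0, 0, 3], [0, 0, 0, 0, 3]],
])

```text
clock: 14.6
tcp_pos: [0.5734, 0.2408, 0.0475]
orientation: [[-0.986, 0.164, 0.002], [0.164, 0.986, 0.0], [-0.002, 0.0, -1.0]]
wrist_force: [-2.4, -0.8, 11.0]
finger_gap: 0.0331
grasp_force: 98.4
```

```bash
python3 st.py
```

```text
[0.57339 0.24076 0.04751] F tool [  2.17  -1.18 -10.99] M tool [0.403 0.712 0.087] [-1.52e-03  4.00e-04 -1.00e+00] 98.44009889289737
[ 0.9861 -0.1659 -0.001 ] yaw -9.549514107175433 [ -0.    0.9 -18.1] mid [0.5795 0.2406 0.0656]
```

Call:
send_rows([
  [[0, 0, 0.08, 0, 3], [0, 0, 0.07, 0, 3], [0, 0, 0, 0, 3], [0, 0, 0, 0, 3], [0, 0, 0, 0, 3], [0, 0, 0, 0, 3]],
])

```text
clock: 15.15
tcp_pos: [0.5734, 0.2408, 0.0474]
orientation: [[-0.986, 0.164, 0.002], [0.164, 0.986, -0.0], [-0.002, 0.0, -1.0]]
wrist_force: [-5.3, -2.3, 19.3]
finger_gap: 0.0334
grasp_force: 100.0
```

```bash
python3 st.py
```

```text
[0.5734  0.24079 0.0474 ] F tool [  4.87  -3.13 -19.36] M tool [ 0.768  1.258 -0.005] [-0.0017  0.     -1.    ] 99.96573658660054
[ 0.986  -0.1668 -0.0011] yaw -9.60324631410824 [ -0.1   0.8 -18.2] mid [0.5795 0.2406 0.0656]
```

Call:
send_rows([
  [[0, -0.03, 0, 0, 3], [0, 0, 0, 0, 3], [0, 0, 0, 0, 3], [0, 0, 0, 0, 3], [0, 0, 0, 0, 3], [0, 0, 0, 0, 3], [0, 0, 0, 0, 3], [0, 0, 0, 0, 3]],
])

```text
clock: 15.87
tcp_pos: [0.5734, 0.2408, 0.0474]
orientation: [[-0.986, 0.164, 0.002], [0.164, 0.986, 0.0], [-0.002, 0.0, -1.0]]
wrist_force: [-5.5, -2.8, 19.6]
finger_gap: 0.0333
grasp_force: 99.9
```

```bash
python3 st.py
python3 - <<'E'
from h import *
s=snap('side');save(cv2.resize(s['color'][210:330,150:310],(800,600),interpolation=cv2.INTER_CUBIC),'s3.png')
E
```

```text
[0.57339 0.24078 0.04744] F tool [  4.92  -3.67 -19.59] M tool [0.691 1.183 0.1  ] [-1.84e-03  5.00e-04 -1.00e+00] 99.89511022344232
[ 0.9856 -0.1689 -0.0021] yaw -9.721610816132063 [ -0.1   0.7 -18.1] mid [0.5795 0.2405 0.0655]
```

View pics/s3.png

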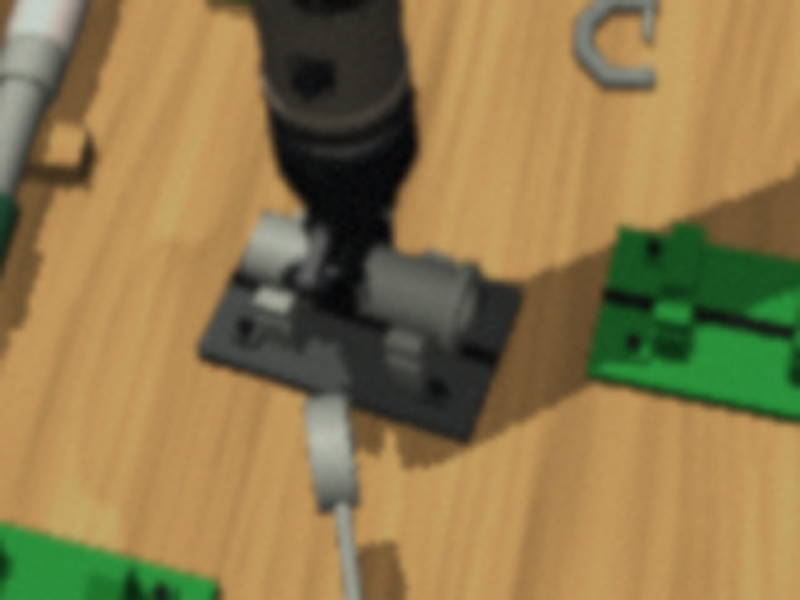

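The side view shows the sleeve seated across both blocks. The collar hangs outside at (462,300), the gripper is still closed on the barrel, and the indicator hasn't moved. The force is steady at about 20 N.

```bash
python3 -c "
from bench import finish_job
print(finish_job())"
```

```text
the job is handed in; nothing more can be done
None
```

The sleeve is off its peg and seated level across both V-blocks, with its collar hanging free outside. The gripper is still holding it down with a steady 20 N or so, and the job was handed in at about 16 s.

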